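# Seat a heel turntable on its centring pin

## Task

The steel turntable of a heel binding sits loose and high on its base on the clamped ski, with its notch (marked in red) away from the brass centring pin. Push it round with a fingertip until the notch stands over the pin, then press it straight down until it is fully home, and take the hand away. Do not pinch or lift the turntable, and leave the parts lying on the bench alone.

Things in the scene. Friction and masses are not known exactly. Their poses are not given: they have to be found in the camera images.
- ski: Blue alpine ski clamped top side up in two low bench vices; it does not move. Origin on the bench surface straight below the turntable's axis; y runs along the ski to its tip, x across it, z up. At the binding the ski is 76 mm wide, its top 76 mm above the bench, and it carries a black base plate 72 (x) x 150 (y) x 8 mm whose top is 84 mm above the bench. The vices grip the ski at y = -360 and +440 mm and stay below its top.
- pin_tip (a point): Tip of the fixed brass centring pin: 6 mm thick, round-ended, on the base plate 37.5 mm from the turntable's axis on the ski's -y (tail) side, tip 90.5 mm above the bench. The raised disc hides it; the brass strip 8 mm wide that runs 34 mm outwards from it along the ski stays in view and shows its direction from the axis.
- notch (a point): Middle of the notch in the turntable's rim, on the disc's upper face, 37.5 mm from the axis. The notch is open at the rim, 10 mm wide, its floor 31 mm from the axis; a red mark 5 x 10 mm points at it from inwards. It passes over the pin when it is within about 2 mm of it sideways (0.05 rad); the pin's round end helps a little beyond that.
- hub_top (a point): Centre of the flat top of the turntable's dark conical hub (42 mm across below, 26 mm across its top, 6 mm above the disc), on the turning axis: the place to press. 103.8 mm above the bench with the turntable up, 97.8 mm when home.
- ear_a (a point): Bore centre of one of the two upstanding ears, a quarter turn counterclockwise (from above) of the notch. An ear is 18 mm wide along the direction of turning and 7 mm thick radially (40 to 47 mm from the axis); its round top ends 18 mm above the disc's face, 9 mm above the bore. A fingertip pushes the flat edge, squarely and along the circle: cornerwise it slips past.
- ear_b (a point): The same point of the other ear, opposite (half a turn from ear_a).
- turntable (a joint): Turn of the turntable about its upright axis, rad: 0 (or a full turn, 6.283) when the notch is over the pin, growing counterclockwise seen from above; it turns without end either way, and stays where it is left (friction 0.06 N m, about 1.5 N at an ear). Steel disc 80 mm across, 7 mm thick, two ears and a hub; 94 mm over the ears.
- turntable_drop (a joint): How far the turntable has gone down, m: 0 as it starts, 0.006 fully home. A snug fit holds it at any height: about 4 N pushes it down and it does not spring back. With the notch off the pin it is stopped by the pin at 0.0003. Negative if lifted; a snap ring stops it at -0.006.
- toe_unit: Red enamelled toe unit, 62 x 105 x 44 mm, loose on the bench, to be left alone. Origin under its centre.
- white_heel: White plastic heel housing with a chipped corner, 66 x 87 x 56 mm, loose on the bench, to be left alone. Origin under its centre.
- gauge_block: Stepped tin-grey gauge block, 40 x 75 x 32 mm, loose on the bench, to be left alone. Origin under its centre.
- screwdriver: Ratchet screwdriver, brass with a wooden handle, 247 mm long along its x, 24 mm thick, loose on the bench, to be left alone. Origin 108 mm from the handle's end, on the bench.

How it is judged (in metres and radians):
At the end, for the whole second after the job is handed in: The turntable is down on its seat (at least 4.8 of its 6 mm) with the notch round the pin (centres within 3.5 mm seen from above) and not turning, and the four loose parts lie within 20 mm of where they were (value of joint turntable_drop above 0.0048 m and horizontal distance between notch and pin_tip below 0.0035 m and velocity of joint turntable between -0.05 and 0.05 rad/s and distance of each of toe_unit, white_heel, gauge_block, screwdriver from where it was at the start of the episode below 0.02 m); the robot touches nothing.
It fails at once if an ear of the turntable is pinched between the fingers ((horizontal distance between the grasp point and ear_a below 0.01 m and z of the grasp point in the frame of ear_a below 0.023 m and contact force between the fingers and turntable above 15 N) or (horizontal distance between the grasp point and ear_b below 0.01 m and z of the grasp point in the frame of ear_b below 0.023 m and contact force between the fingers and turntable above 15 N)).
It fails at once if the turntable is lifted more than 2.5 mm (value of joint turntable_drop below -0.0025 m).
It fails at once if a loose part is shoved or lifted more than 20 mm (distance of any of toe_unit, white_heel, gauge_block, screwdriver from where it was at the start of the episode above 0.02 m).
It also fails if it takes over 51 s, if anything falls off the work surface, if the arm or the gripper's body presses on something with over 40 N, if the wrist force passes 120 N, or if a joint passes its speed limit or range.

## Robot

A 6-joint arm with a two-finger parallel gripper is mounted at the origin on the work surface. World frame = base frame: x ahead of the robot, y to its left, z up, the work surface at z = 0. Lengths are in m, angles in degrees, forces in N, time in s.
With the tool pointing down it reaches from about 0.25 to 0.725 m from the base axis. Payload 9.7 kg.
Tool frame: the origin (TCP) lies on the centre line of the jaws, within the pads' length; the fingertips stand 17 mm ahead of it and the grasp point (between the pads) lies 2 mm behind it (bot.nose_length is the distance from the TCP to the fingertips, in m); x points along the fingers, y is the direction in which the jaws open and shut, and the axes are right-handed (so a half turn about x gives the same grasp; the last joint's range is limited). The gripper opens to 85 mm and grips with 20 to 120 N. Pads are 22 mm wide; open, the fingers measure 114 mm over their backs; the gripper's body (76 mm by 85 mm) begins 54 mm behind the grasp point. The pads swing forward as they close: fully open they stand 13 mm farther back than shut.
Start: joints at [-72.193, 4.979, 10.078, 95.1, 0, 90], TCP at [0.168, -0.524, 0.248] pointing down, gripper open.
Joint ranges: [-179.16, 179.16], [-48.56, 103.87], [-65.8, 70.77], [-126.05, 130.52], [-82.76, 87.17], [-180, 180]. Speed limits (degrees/s): [127.2, 127.2, 147.25, 180, 180, 180].

## Interface

Orientations are given as [roll, pitch, yaw] about the fixed x, y, z axes, in that order (R = Rz(yaw) Ry(pitch) Rx(roll)).
In Python, from workcell import bot, viewer, ticket gives the robot as it stands.
- The arm moves only by the tool jog_arm, never from a script. Its argument "deltas" is a list of rows, each an object of numbers: "fingers": the opening, from 0 (shut) to 1 (fully open); "x", "y", "z": the shift along the world's x, y, z in mm; "twist": the turn about the world's z in degrees. A call has 1 to 10 rows; each row is the pose to reach, as a shift and turn from the pose measured when the call began; what a row does not reach only later rows make up. A row lasts 1/10 s, in which the tool goes at most 50 mm and 8.59 degrees, less where a joint would pass 70% of its speed; a pose out of reach is approached as far as the arm can. A call with a gripper value outside its range is refused whole. The fingers move at their own pace and stop on an object; "grip_force" is the grip in N (left out, the last holds). Time passes only in rows, so rows that repeat a pose let the fingers close. It gives the time, the measured TCP pose, the force and the opening at its end, in the units of the state.
- bot.get_obs(): the state, without advancing time (a new reading comes with each control period).
- viewer.camera(name): name is "scene" or "top" or "wrist"; returns a dict with "image" (420x560x3 uint8, red, green, blue), "fovy" (degrees; the focal length in pixels is half the picture's height over the tangent of half this angle, whatever the lens; pixels are square), "cx", "cy" (the principal point, pixels), "D" ([k1, k2, p1, p2, k3] as OpenCV has them; the pictures are not rectified), "world_to_cam" (4x4, takes a point from world to camera coordinates); the wrist camera has in their place "tool_from_camera" (4x4, takes a point from camera to tool coordinates, whose origin is the TCP and whose axes are the tool frame's). Camera axes: x right, y down, z forward; pixel columns grow to the right and rows downward; lengths in m; the calibration is good to about 2 mm. A picture is of the moment at which its call begins: read the wrist's pose just before it. There is no depth.
- ticket.job_done(): hands the job in, once; it reports no verdict.
The state is a dict: "time": time; "q": joint angles; "qd": joint speeds; "joint_efforts": joint torques, N m; "ee_pos": TCP position; "tcp_rot": TCP orientation; "wrist_force": force on the tool from outside, world axes, zero at the start; "torque": the same for the moment, N m; "opening": finger opening in m.
Only numpy, scipy, OpenCV 4.12 (cv2) and the standard library are available. Lean on these libraries where they do the work, as an engineer would, in place of code of your own. Each camera call takes 0.05 s, during which the arm holds its last target.

## Working session

There is one attempt and no reset: what is moved stays moved. The work goes in short steps, Python scripts to look and compute and a tool call to move; the robot and the scene stay as the last step left them, time stands still between calls to the robot, and variables do not carry over. Pictures are saved under pics/ and viewed, and the job is handed in when it is done.

Besides the shell and the picture viewer there is one more tool, called after "Call:" as name(argument=value, ...), one argument or row to a line, values as JSON. jog_arm: Moves the arm, as the interface text tells. Its arguments: {"type":"object","properties":{"deltas":{"type":"array"},"grip_force":{"type":"number"}},"required":["deltas"]}

```bash
mkdir -p pics; ls
python3 - <<'E'
from workcell import bot, viewer, ticket
import cv2,numpy as np
o=bot.get_obs(); print({k:np.round(v,3) for k,v in o.items()}, bot.nose_length)
for n in ["scene","top","wrist"]:
    c=viewer.camera(n); cv2.imwrite(f"pics/{n}0.png",c["image"][:,:,::-1])
    print(n,{k:(np.round(v,3).tolist()) for k,v in c.items() if k!="image"})
E
```

```text
pics
{'time': np.float64(0.0), 'q': array([-72.192,   5.011,  10.033,  95.1  ,  -0.   ,  90.001]), 'qd': array([-0.101, -0.057, -0.011, -0.014, -0.033,  0.028]), 'joint_efforts': array([ 2.0000e-03, -5.2039e+01,  4.6481e+01,  1.6000e-02,  0.0000e+00,
        0.0000e+00]), 'ee_pos': array([ 0.168, -0.523,  0.248]), 'tcp_rot': array([-89.72 ,  89.922, 108.088]), 'wrist_force': array([-0.436, -0.889, -0.615]), 'torque': array([-0.001,  0.019,  0.049]), 'opening': np.float64(0.085)} 0.017
scene {'fovy': 54.35, 'cx': 280.25, 'cy': 200.567, 'D': [-0.077, 0.0, 0.0, 0.0, 0.0], 'world_to_cam': [[-0.662, 0.749, -0.015, 0.381], [0.514, 0.439, -0.737, -0.249], [-0.546, -0.495, -0.676, 1.26], [0.0, 0.0, 0.0, 1.0]]}
top {'fovy': 54.907, 'cx': 278.852, 'cy': 213.6, 'D': [-0.025, 0.0, 0.0, 0.0, 0.0], 'world_to_cam': [[-0.026, -0.999, -0.022, 0.047], [-0.998, 0.027, -0.062, 0.586], [0.062, 0.02, -0.998, 0.843], [0.0, 0.0, 0.0, 1.0]]}
wrist {'fovy': 65.843, 'cx': 285.77, 'cy': 209.647, 'D': [-0.079, 0.0, 0.0, 0.0, 0.0], 'tool_from_camera': [[-0.001, -0.324, 0.946, -0.125], [1.0, 0.0, 0.001, -0.001], [-0.0, 0.946, 0.324, -0.084], [0.0, 0.0, 0.0, 1.0]]}
```

View pics/scene0.png

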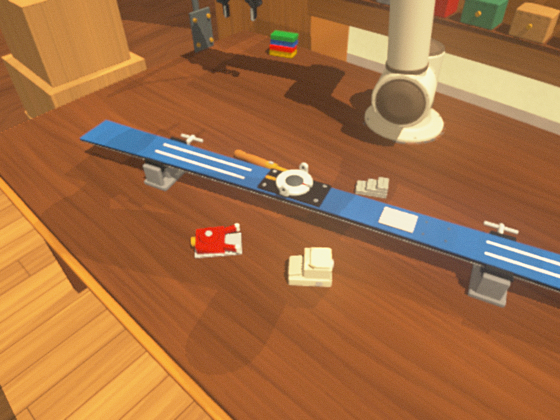

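View pics/top0.png

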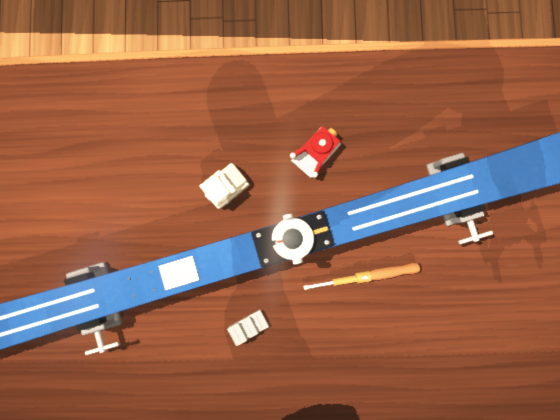

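View pics/wrist0.png

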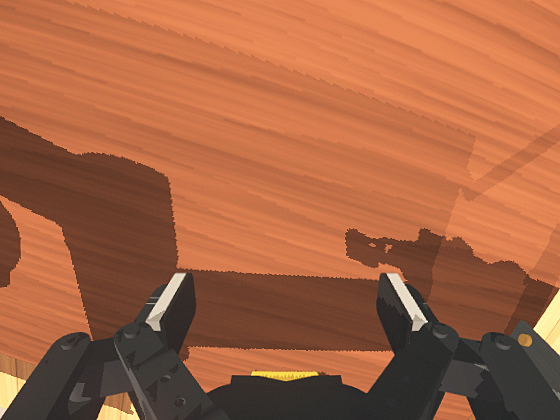

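Top view: turntable near (293,239), brass strip to its right at about (320,231), and the red mark possibly at its left. I'll zoom in.

Run:
```python
import cv2
a=cv2.imread("pics/top0.png")[200:280,240:350]
cv2.imwrite("pics/topz.png",cv2.resize(a,None,fx=7,fy=7,interpolation=cv2.INTER_CUBIC))
a=cv2.imread("pics/scene0.png")[150:220,240:350]
cv2.imwrite("pics/scenez.png",cv2.resize(a,None,fx=7,fy=7,interpolation=cv2.INTER_CUBIC))
```

```text
(no output)
```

View pics/topz.png

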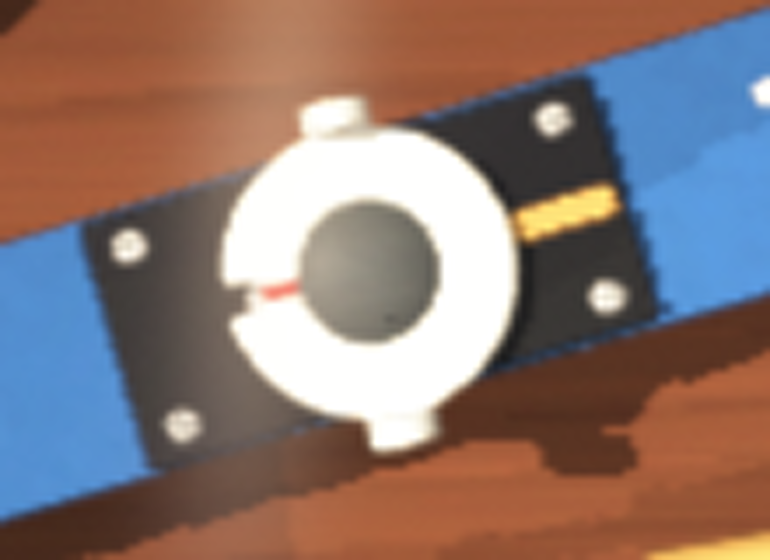

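View pics/scenez.png

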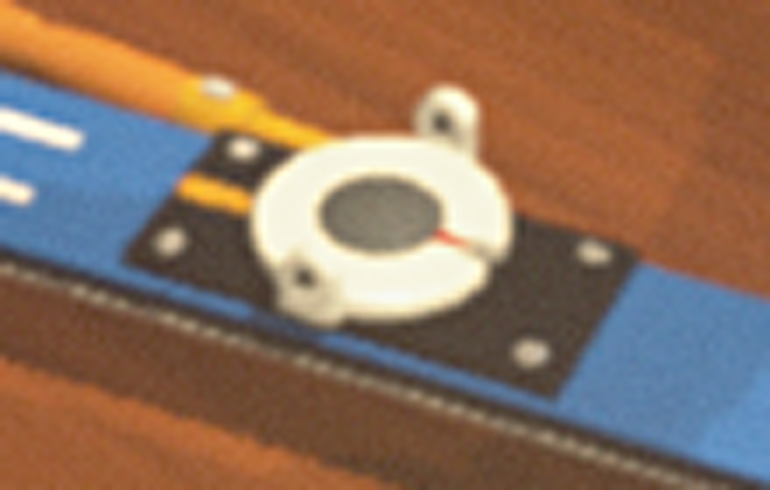

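Notch is about opposite the pin (zoomed: notch at (240,300), strip at (570,210)), so roughly half a turn is needed. Next step: measurements.

```bash
cat > h.py <<'E'
import cv2,numpy as np
def cal(c):
    h=c["image"].shape[0]; f=h/2/np.tan(np.radians(c["fovy"])/2)
    return np.array([[f,0,c["cx"]],[0,f,c["cy"]],[0,0,1.]]),np.array(c["D"],float)
def onplane(c,px,z,M=None):
    K,D=cal(c); M=np.array(c["world_to_cam"]) if M is None else M
    u=cv2.undistortPoints(np.array(px,float).reshape(-1,1,2),K,D).reshape(-1,2)
    d=np.c_[u,np.ones(len(u))]@M[:3,:3]; o=-M[:3,:3].T@M[:3,3]
    return o+d*((z-o[2])/d[:,2])[:,None]
def cents(mask,amin=3):
    n,l,s,ce=cv2.connectedComponentsWithStats(mask.astype(np.uint8))
    return [(s[i,4],ce[i].round(2).tolist()) for i in range(1,n) if s[i,4]>=amin]
E
python3 - <<'E'
from h import *
from workcell import viewer,bot
for n,(x0,x1,y0,y1) in {"top":(240,350,200,280),"scene":(240,350,150,220)}.items():
    c=viewer.camera(n); im=c["image"]; hsv=cv2.cvtColor(im,cv2.COLOR_RGB2HSV)
    roi=np.zeros(im.shape[:2],bool); roi[y0:y1,x0:x1]=1
    g=im.max(2).astype(int)
    H,S,V=[hsv[...,i].astype(int) for i in range(3)]
    dark=roi&(S<90)&(V<150); red=roi&((H<8)|(H>172))&(S>80)&(V>150)
    white=roi&(V>190)&(S<70); yel=roi&(H>12)&(H<30)&(S>110)&(V>170)
    for nm,m,z in(("dark",dark,.1038),("red",red,.0978),("white",white,.0978),("yel",yel,.0845)):
        for a,p in cents(m,4): print(n,nm,a,p,onplane(c,p,z)[0].round(4))
E
```

```text
top dark 326 [314.63, 219.5] [ 0.569  -0.0385  0.1038]
top dark 762 [266.15, 247.22] [0.5184 0.0557 0.1038]
top dark 198 [294.86, 238.76] [5.332e-01 4.000e-04 1.038e-01]
top dark 316 [321.53, 241.81] [ 0.526  -0.0503  0.1038]
top dark 5 [347.0, 242.6] [ 0.5232 -0.0988  0.1038]
top dark 5 [302.2, 259.0] [ 0.4943 -0.0125  0.1038]
top dark 6 [249.5, 271.5] [0.4731 0.0886 0.1038]
top red 9 [280.0, 241.0] [0.5296 0.029  0.0978]
top white 9 [348.22, 212.67] [ 0.5807 -0.1041  0.0978]
top white 1135 [292.39, 238.41] [0.534  0.005  0.0978]
top white 12 [318.5, 216.5] [ 0.5749 -0.0466  0.0978]
top white 14 [258.0, 234.5] [0.5432 0.0712 0.0978]
top white 13 [326.46, 241.85] [ 0.5256 -0.0603  0.0978]
top white 14 [265.5, 260.29] [0.4933 0.0579 0.0978]
top yel 62 [320.03, 229.9] [ 0.5492 -0.0497  0.0845]
top yel 46 [342.35, 278.04] [ 0.4544 -0.0901  0.0845]
scene dark 18 [246.33, 161.56] [ 0.5586 -0.1175  0.1038]
scene dark 5 [302.4, 167.2] [ 0.4913 -0.0055  0.1038]
scene dark 55 [273.02, 172.51] [ 0.5486 -0.0432  0.1038]
scene dark 1111 [298.02, 196.21] [0.5734 0.0496 0.1038]
scene dark 128 [293.77, 180.21] [0.5392 0.0093 0.1038]
scene dark 5 [283.2, 189.4] [0.5772 0.0119 0.1038]
scene dark 13 [343.0, 190.54] [0.4978 0.1105 0.1038]
scene white 580 [294.49, 181.36] [0.5357 0.0084 0.0978]
scene white 42 [245.0, 167.95] [ 0.5724 -0.1086  0.0978]
scene white 5 [274.2, 170.6] [ 0.5363 -0.051   0.0978]
scene white 14 [241.64, 176.64] [ 0.5995 -0.092   0.0978]
scene white 5 [264.0, 184.0] [ 0.5857 -0.0365  0.0978]
scene yel 313 [261.27, 161.21] [ 0.5172 -0.1103  0.0845]
scene yel 32 [270.47, 177.38] [ 0.548  -0.0524  0.0845]
```

Run:
```python
from h import *
from workcell import viewer,bot
from scipy.spatial.transform import Rotation as R
c=viewer.camera("top")
P=onplane(c,[[318.5,216.5],[258,234.5],[326.46,241.85],[265.5,260.29]],.085); print(P.round(4),P.mean(0).round(4))
d=P[0]-P[1]+P[2]-P[3]; print("tail dir deg",np.degrees(np.arctan2(d[1],d[0])))
st=onplane(c,[[320.03,229.9]],.0845)[0]; print(st-P.mean(0))
nz=lambda X,Y:[(X+.5)/7-.5+240,(Y+.5)/7-.5+200]
Q=onplane(c,[nz(370,271)],.103)[0]; N=onplane(c,[nz(243,300)],.0978)[0]
ear=onplane(c,[nz(334,116),nz(403,430)],.115); print(Q,N,ear,ear.mean(0)); v=N-P.mean(0); print(np.degrees(np.arctan2(v[1],v[0])))
e=ear[0]-ear[1];print("ear deg",np.degrees(np.arctan2(e[1],e[0])),np.linalg.norm(e[:2]))
o=bot.get_obs(); r=R.from_euler("xyz",o["tcp_rot"],degrees=True).as_matrix(); print(r.round(3))
```

```text
[[ 0.5755 -0.0476  0.085 ]
 [ 0.5434  0.0721  0.085 ]
 [ 0.5255 -0.0615  0.085 ]
 [ 0.4926  0.0586  0.085 ]] [0.5343 0.0054 0.085 ]
tail dir deg -74.82703237220116
[ 0.01492882 -0.05517373 -0.0005    ]
[0.53419486 0.00500215 0.103     ] [0.52713677 0.0401229  0.0978    ] [[ 0.57624649  0.01369171  0.115     ]
 [ 0.49136602 -0.0025172   0.115     ]] [0.53380626 0.00558725 0.115     ]
101.6027844890851
ear deg 10.811133170390349 0.08641425432385234
[[-0.     0.306 -0.952]
 [ 0.    -0.952 -0.306]
 [-1.    -0.001  0.   ]]
```

Call:
jog_arm(
  deltas=[
    {"fingers": 0,"x": 29,"y": 36,"z": 0,"twist": 8},
    {"fingers": 0,"x": 58,"y": 72,"z": 0,"twist": 16},
    {"fingers": 0,"x": 87,"y": 108,"z": 0,"twist": 24},
    {"fingers": 0,"x": 116,"y": 144,"z": 0,"twist": 32},
    {"fingers": 0,"x": 145,"y": 180,"z": 0,"twist": 40},
    {"fingers": 0,"x": 174,"y": 216,"z": 0,"twist": 48},
    {"fingers": 0,"x": 203,"y": 252,"z": 0,"twist": 56},
    {"fingers": 0,"x": 232,"y": 288,"z": 0,"twist": 64},
    {"fingers": 0,"x": 261,"y": 324,"z": 0,"twist": 72},
    {"fingers": 0,"x": 290,"y": 360,"z": 0,"twist": 80},
  ],
)

```text
time: 1.3
ee_pos: [0.4591, -0.1618, 0.2482]
tcp_rot: [11.2, 90.0, -70.7]
wrist_force: [0.5, -0.8, -0.1]
opening: 0.0005
```

Call:
jog_arm(
  deltas=[
    {"fingers": 0,"x": 25,"y": 30,"z": -12,"twist": 1},
    {"fingers": 0,"x": 50,"y": 60,"z": -24,"twist": 2},
    {"fingers": 0,"x": 75,"y": 90,"z": -36,"twist": 2.7},
    {"fingers": 0,"x": 100,"y": 120,"z": -48,"twist": 2.7},
    {"fingers": 0,"x": 123,"y": 147,"z": -48,"twist": 2.7},
    {"fingers": 0,"x": 123,"y": 147,"z": -48,"twist": 2.7},
  ],
)

```text
time: 1.9
ee_pos: [0.5836, -0.0118, 0.1987]
tcp_rot: [-116.8, 89.9, 164.3]
wrist_force: [-0.3, -0.1, -0.2]
opening: -0.0
```

```bash
cat >> h.py <<'E'
from scipy.spatial.transform import Rotation as R
def wrist(name):
    from workcell import viewer,bot
    o=bot.get_obs(); c=viewer.camera("wrist")
    T=np.eye(4); T[:3,:3]=R.from_euler("xyz",o["tcp_rot"],degrees=True).as_matrix(); T[:3,3]=o["ee_pos"]
    M=np.linalg.inv(T@np.array(c["tool_from_camera"]))
    cv2.imwrite(f"pics/{name}.png",c["image"][:,:,::-1]); np.save(f"pics/{name}_M.npy",M)
    y=T[:3,1]; print("t",o["time"],"pos",o["ee_pos"].round(4),"yaw_y",np.degrees(np.arctan2(y[1],y[0])).round(2),"F",o["wrist_force"].round(1))
    return c,M
E
python3 -c "
from h import *
wrist('w1')"
```

```text
t 1.9 pos [ 0.5836 -0.0118  0.1987] yaw_y 11.03 F [-0.3 -0.1 -0.2]
```

View pics/w1.png

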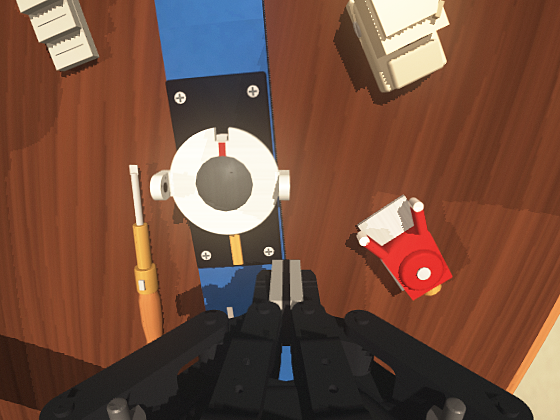

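Clear view: notch (222,130), hub (225,184), strip (236,250), ears at (162,185) and (285,185), screws (180,98), (253,91), (206,256) and (269,252), and closed fingertips at (286,265).

```bash
cat >> h.py <<'E'
def meas(c,M,zd=.0978,seed=None):
    """red mark, yellow strip, hub"""
    im=c["image"]; hsv=cv2.cvtColor(im,cv2.COLOR_RGB2HSV); H,S,V=[hsv[...,i].astype(int) for i in range(3)]
    C=np.array([.534,.005]); out={}
    for nm,m,z,lo,hi in (("red",((H<8)|(H>172))&(S>130)&(V>90),zd,.02,.04),("yel",(H>12)&(H<30)&(S>110)&(V>130),.0845,.035,.078),("hub",(S<70)&(V<140)&(V>40),zd+.005,0,.012)):
        for a,p in cents(m,15):
            q=onplane(c,[p],z,M)[0][:2]; d=q-C
            if lo<=np.hypot(*d)<=hi: print(nm,a,p,q.round(4),"ang",np.degrees(np.arctan2(d[1],d[0])).round(2),"r",np.hypot(*d).round(4))
E
python3 -c "
from h import *
c,M=wrist('w2'); meas(c,M)
P=onplane(c,[[180,98],[253,91],[206,256],[269,252]],.085,M);print(P.round(4),P.mean(0))
d=P[2]+P[3]-P[0]-P[1];print(np.degrees(np.arctan2(d[1],d[0])))
"
```

```text
t 1.95 pos [ 0.5826 -0.0133  0.1992] yaw_y 10.99 F [-0.5 -0.1  0.4]
red 80 [223.5, 147.0] [0.5302 0.03  ] ang 98.66 r 0.0253
yel 321 [237.6, 247.21] [ 0.5501 -0.051 ] ang -73.99 r 0.0582
hub 1624 [224.43, 186.51] [0.5354 0.0033] ang -50.5 r 0.0022
[[ 0.4927  0.0566  0.085 ]
 [ 0.5431  0.0706  0.085 ]
 [ 0.5255 -0.0638  0.085 ]
 [ 0.576  -0.05    0.085 ]] [0.53431127 0.00334316 0.085     ]
-74.757010129493
```

Call:
jog_arm(
  deltas=[
    {"fingers": 0,"x": 0,"y": -4,"z": -25,"twist": -1},
    {"fingers": 0,"x": 0,"y": -4,"z": -50,"twist": -1},
    {"fingers": 0,"x": 0,"y": -4,"z": -70,"twist": -1},
    {"fingers": 0,"x": 0,"y": -4,"z": -81,"twist": -1},
    {"fingers": 0,"x": 0,"y": -4,"z": -81,"twist": -1},
    {"fingers": 0,"x": 0,"y": -4,"z": -81,"twist": -1},
  ],
)

```text
time: 2.6
ee_pos: [0.5821, -0.0188, 0.1198]
tcp_rot: [-9.6, 90.0, -89.7]
wrist_force: [0.3, 0.3, 0.2]
opening: -0.0
```

```bash
python3 -c "
from h import *
c,M=wrist('w3')
from workcell import bot
print([bot.get_obs()['ee_pos'].round(4) for _ in range(3)])"
```

```text
t 2.6 pos [ 0.5821 -0.0188  0.1198] yaw_y 9.89 F [0.3 0.3 0.2]
[array([ 0.5825, -0.0186,  0.1202]), array([ 0.5825, -0.0186,  0.1202]), array([ 0.5825, -0.0186,  0.1202])]
```

View pics/w3.png

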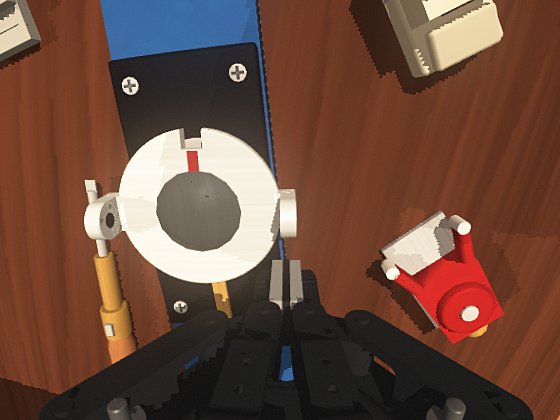

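```bash
cat >> h.py <<'E'
def arc(pos,yaw,phis,C=(.5343,.004),r=.0435,t=-.020):
    for p in phis:
        a=np.radians(p); q=np.array(C)+r*np.array([np.cos(a),np.sin(a)])+t*np.array([-np.sin(a),np.cos(a)])
        d=(q-np.array(pos))*1000; print(p,"x %.1f y %.1f tw %.1f"%(d[0],d[1],p-yaw))
E
python3 -c "
from h import *
arc((.5823,-.0187),9.9,[9.9,12,17,22,28,34,40,46,52])"
```

```text
9.9 x -1.7 y 10.5 tw 0.0
12 x -1.3 y 12.2 tw 2.1
17 x -0.6 y 16.3 tw 7.1
22 x -0.2 y 20.5 tw 12.1
28 x -0.2 y 25.5 tw 18.1
34 x -0.8 y 30.4 tw 24.1
40 x -1.8 y 35.3 tw 30.1
46 x -3.4 y 40.1 tw 36.1
52 x -5.5 y 44.7 tw 42.1
```

Call:
jog_arm(
  deltas=[
    {"fingers": 0,"x": -0.8,"y": 5,"z": -2,"twist": 0},
    {"fingers": 0,"x": -1.7,"y": 10,"z": -2.5,"twist": 0},
    {"fingers": 0,"x": -1.3,"y": 12.2,"z": -2.5,"twist": 2.1},
    {"fingers": 0,"x": -0.6,"y": 16.3,"z": -2.5,"twist": 7.1},
    {"fingers": 0,"x": -0.2,"y": 20.5,"z": -2.5,"twist": 12.1},
    {"fingers": 0,"x": -0.2,"y": 25.5,"z": -2.5,"twist": 18.1},
    {"fingers": 0,"x": -0.8,"y": 30.4,"z": -2.5,"twist": 24.1},
    {"fingers": 0,"x": -1.8,"y": 35.3,"z": -2.5,"twist": 30.1},
    {"fingers": 0,"x": -1.8,"y": 35.3,"z": -2.5,"twist": 30.1},
  ],
)

```text
time: 3.55
ee_pos: [0.5808, 0.0175, 0.1181]
tcp_rot: [48.7, 89.9, -1.1]
wrist_force: [0.0, -0.1, -0.2]
opening: 0.0001
```

```bash
python3 -c "
from h import *
c,M=wrist('w4');meas(c,M)"
```

```text
t 3.55 pos [0.5808 0.0175 0.1181] yaw_y 40.14 F [ 0.  -0.1 -0.2]
red 196 [193.1, 186.12] [0.5188 0.0248] ang 127.46 r 0.0249
yel 393 [169.28, 311.48] [ 0.5507 -0.0531] ang -73.95 r 0.0605
hub 4903 [198.16, 233.8] [0.5343 0.0091] ang 85.43 r 0.0041
```

View pics/w4.png

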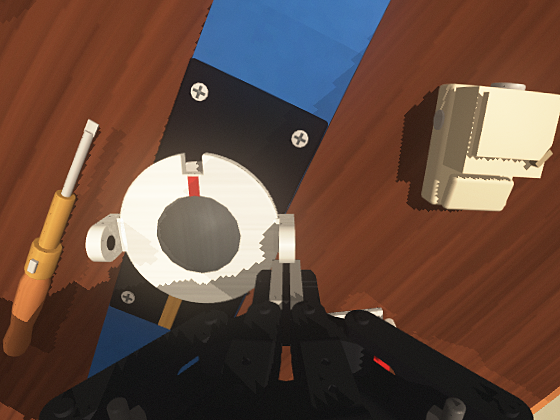

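The disc follows, with the notch now at (193,160) and the ear flush on the fingertip at (288,262). Continuing.

```bash
python3 -c "
from h import *
arc((.5806,.0172),40.1,range(46,101,6))"
```

```text
46 x -1.7 y 4.2 tw 5.9
52 x -3.8 y 8.8 tw 11.9
58 x -6.3 y 13.1 tw 17.9
64 x -9.3 y 17.1 tw 23.9
70 x -12.6 y 20.8 tw 29.9
76 x -16.4 y 24.2 tw 35.9
82 x -20.4 y 27.1 tw 41.9
88 x -24.8 y 29.6 tw 47.9
94 x -29.4 y 31.6 tw 53.9
100 x -34.2 y 33.1 tw 59.9
```

Call:
jog_arm(
  deltas=[
    {"fingers": 0,"x": -1.7,"y": 4.2,"z": 0,"twist": 5.9},
    {"fingers": 0,"x": -3.8,"y": 8.8,"z": 0,"twist": 11.9},
    {"fingers": 0,"x": -6.3,"y": 13.1,"z": 0,"twist": 17.9},
    {"fingers": 0,"x": -9.3,"y": 17.1,"z": 0,"twist": 23.9},
    {"fingers": 0,"x": -12.6,"y": 20.8,"z": 0,"twist": 29.9},
    {"fingers": 0,"x": -16.4,"y": 24.2,"z": 0,"twist": 35.9},
    {"fingers": 0,"x": -20.4,"y": 27.1,"z": 0,"twist": 41.9},
    {"fingers": 0,"x": -24.8,"y": 29.6,"z": 0,"twist": 47.9},
    {"fingers": 0,"x": -29.4,"y": 31.6,"z": 0,"twist": 53.9},
    {"fingers": 0,"x": -34.2,"y": 33.1,"z": 0,"twist": 59.9},
  ],
)

```text
time: 4.6
ee_pos: [0.5467, 0.0506, 0.1182]
tcp_rot: [40.2, 89.9, 50.0]
wrist_force: [1.1, 0.9, 0.2]
opening: -0.0001
```

```bash
python3 -c "
from h import *
c,M=wrist('w5');meas(c,M)
from workcell import bot
p=bot.get_obs()['ee_pos'][:2]; print(p)
arc(p,100,range(106,161,6))"
```

```text
t 4.6 pos [0.5467 0.0506 0.1182] yaw_y 99.88 F [1.1 0.9 0.2]
red 193 [193.48, 187.02] [0.5102 0.0011] ang -170.72 r 0.0241
yel 144 [82.82, 237.24] [ 0.5535 -0.0615] ang -73.65 r 0.0693
hub 4892 [198.97, 234.71] [0.5316 0.0068] ang 143.57 r 0.003
[0.54603206 0.05068601]
106 x -4.5 y 0.6 tw 6.0
112 x -9.5 y 1.1 tw 12.0
118 x -14.5 y 1.1 tw 18.0
124 x -19.5 y 0.6 tw 24.0
130 x -24.4 y -0.5 tw 30.0
136 x -29.1 y -2.1 tw 36.0
142 x -33.7 y -4.1 tw 42.0
148 x -38.0 y -6.7 tw 48.0
154 x -42.1 y -9.6 tw 54.0
160 x -45.8 y -13.0 tw 60.0
```

View pics/w5.png

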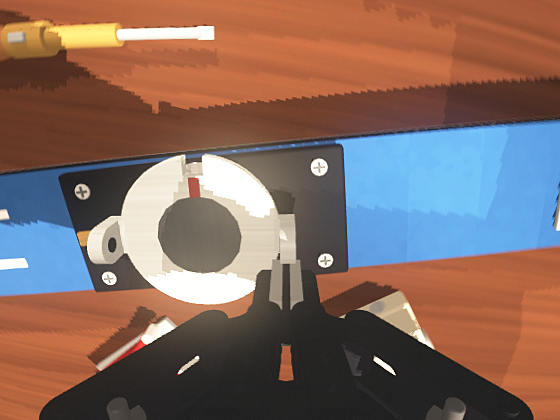

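Notch still square ahead at (193,165), ear flush at the fingertip; about 90° done. Continuing.

Call:
jog_arm(
  deltas=[
    {"fingers": 0,"x": -4.5,"y": 0.6,"z": 0,"twist": 6},
    {"fingers": 0,"x": -9.5,"y": 1.1,"z": 0,"twist": 12},
    {"fingers": 0,"x": -14.5,"y": 1.1,"z": 0,"twist": 18},
    {"fingers": 0,"x": -19.5,"y": 0.6,"z": 0,"twist": 24},
    {"fingers": 0,"x": -24.4,"y": -0.5,"z": 0,"twist": 30},
    {"fingers": 0,"x": -29.1,"y": -2.1,"z": 0,"twist": 36},
    {"fingers": 0,"x": -33.7,"y": -4.1,"z": 0,"twist": 42},
    {"fingers": 0,"x": -38,"y": -6.7,"z": 0,"twist": 48},
    {"fingers": 0,"x": -42.1,"y": -9.6,"z": 0,"twist": 54},
    {"fingers": 0,"x": -45.8,"y": -13,"z": 0,"twist": 60},
  ],
)

```text
time: 5.65
ee_pos: [0.5004, 0.0377, 0.1185]
tcp_rot: [23.4, 89.9, 93.6]
wrist_force: [1.9, 0.9, -0.4]
opening: 0.0003
```

```bash
python3 -c "
from h import *
c,M=wrist('w6');meas(c,M)
from workcell import bot
p=bot.get_obs()['ee_pos'][:2]; print(p)
arc(p,160,[165,170,175,180,184,187,189,191,192])"
```

```text
t 5.65 pos [0.5004 0.0377 0.1185] yaw_y 160.22 F [ 1.9  0.9 -0.4]
red 199 [192.08, 188.12] [ 0.527  -0.0181] ang -106.82 r 0.0241
yel 1093 [130.9, 140.83] [ 0.5508 -0.0486] ang -72.64 r 0.0562
hub 2947 [201.38, 223.39] [ 0.5283 -0.0018] ang -130.12 r 0.0088
[0.4999749  0.03730531]
165 x -2.5 y -2.7 tw 5.0
170 x -5.0 y -6.1 tw 10.0
175 x -7.3 y -9.6 tw 15.0
180 x -9.2 y -13.3 tw 20.0
184 x -10.5 y -16.4 tw 24.0
187 x -11.3 y -18.8 tw 27.0
189 x -11.8 y -20.4 tw 29.0
191 x -12.2 y -22.0 tw 31.0
192 x -12.4 y -22.8 tw 32.0
```

View pics/w6.png

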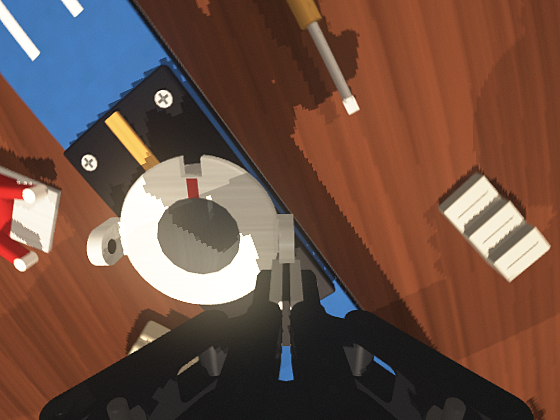

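Call:
jog_arm(
  deltas=[
    {"fingers": 0,"x": -2.5,"y": -2.7,"z": 0,"twist": 5},
    {"fingers": 0,"x": -5,"y": -6.1,"z": 0,"twist": 10},
    {"fingers": 0,"x": -7.3,"y": -9.6,"z": 0,"twist": 15},
    {"fingers": 0,"x": -9.2,"y": -13.3,"z": 0,"twist": 20},
    {"fingers": 0,"x": -10.5,"y": -16.4,"z": 0,"twist": 24},
    {"fingers": 0,"x": -11.3,"y": -18.8,"z": 0,"twist": 27},
    {"fingers": 0,"x": -11.8,"y": -20.4,"z": 0,"twist": 29},
    {"fingers": 0,"x": -11.8,"y": -20.4,"z": 0,"twist": 29},
  ],
)

```text
time: 6.5
ee_pos: [0.4883, 0.0168, 0.1187]
tcp_rot: [30.9, 89.9, 130.2]
wrist_force: [-0.8, -0.2, 0.8]
opening: -0.0004
```

```bash
python3 -c "
from h import *
c,M=wrist('w7');meas(c,M)
"
```

```text
t 6.5 pos [0.4883 0.0168 0.1187] yaw_y -170.7 F [-0.8 -0.2  0.8]
red 194 [190.94, 188.15] [ 0.5396 -0.0189] ang -76.89 r 0.0245
yel 1226 [181.91, 121.88] [ 0.5498 -0.0471] ang -73.1 r 0.0544
hub 4510 [198.24, 233.94] [0.5333 0.0016] ang -101.67 r 0.0035
```

View pics/w7.png

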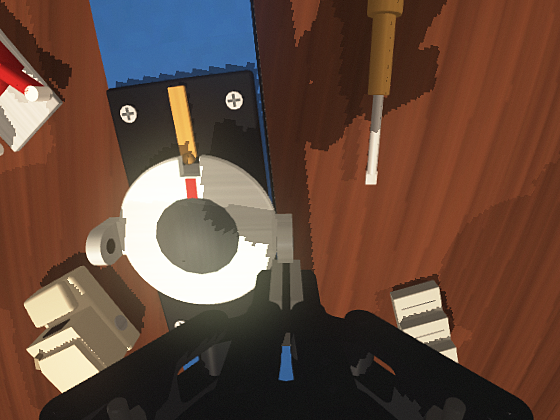

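Run:
```python
import cv2
a=cv2.imread("pics/w7.png")[75:265,100:310]
cv2.imwrite("pics/w7z.png",cv2.resize(a,None,fx=3,fy=3,interpolation=cv2.INTER_CUBIC))
```

```text
(no output)
```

View pics/w7z.png

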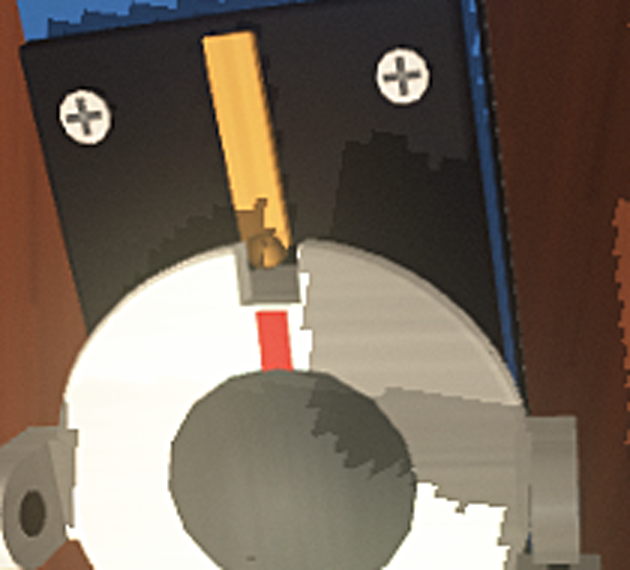

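```bash
cat >> h.py <<'E'
def rel(c,M,red,strip,pin,notch,C=(.5343,.0038)):
    C=np.array(C)
    for nm,pts,z in (("red",red,.0978),("strip",strip,.0845),("pin",pin,.0900),("notch",notch,.0978)):
        q=onplane(c,pts,z,M)[:,:2]
        for w in q: d=w-C; print(nm,w.round(4),"ang",np.degrees(np.arctan2(d[1],d[0])).round(2),"r",np.hypot(*d).round(4))
        if len(q)>1: d=q[0]-q[1]; print("  line",np.degrees(np.arctan2(d[1],d[0])).round(2))
E
python3 - <<'E'
from h import *
from workcell import viewer
M=np.load("pics/w7_M.npy"); c=viewer.camera("wrist")
f=lambda *L:[[(x+.5)/3-.5+100,(y+.5)/3-.5+75] for x,y in L]
rel(c,M,f((271.5,312),(276.5,370)),f((229,35),(262,212)),f((268,248)),f((269.5,248),(273,304)))
P=onplane(c,f((85,116),(403,75)),.085,M); print(P, P.mean(0))
E
```

```text
red [ 0.5402 -0.0234] ang -77.66 r 0.0278
red [ 0.5388 -0.0141] ang -75.89 r 0.0185
  line -81.14
strip [ 0.5538 -0.063 ] ang -73.7 r 0.0696
strip [ 0.5465 -0.0362] ang -73.01 r 0.0418
  line -74.72
pin [ 0.5436 -0.0316] ang -75.27 r 0.0366
notch [ 0.5413 -0.0333] ang -79.36 r 0.0378
notch [ 0.5401 -0.0247] ang -78.49 r 0.0291
  line -82.27
[[ 0.57622282 -0.04735022  0.085     ]
 [ 0.52599336 -0.0611042   0.085     ]] [ 0.55110809 -0.05422721  0.085     ]
```

Pin is seen through the notch at zoomed (268,248), and the notch and red-mark lines are about 5–6° short of the strip line. The finger yaw agrees, so I push on 5°.

```bash
python3 -c "
from h import *
from workcell import bot
p=bot.get_obs()['ee_pos'][:2]; print(p)
arc((.4882,.0169),189.2,[189.2,191,193,194.3])"
```

```text
[0.48823196 0.0168941 ]
189.2 x -0.0 y -0.1 tw 0.0
191 x -0.4 y -1.6 tw 1.8
193 x -0.8 y -3.2 tw 3.8
194.3 x -1.0 y -4.3 tw 5.1
```

Call:
jog_arm(
  deltas=[
    {"fingers": 0,"x": -0.4,"y": -1.6,"z": 0,"twist": 1.8},
    {"fingers": 0,"x": -0.8,"y": -3.2,"z": 0,"twist": 3.8},
    {"fingers": 0,"x": -1,"y": -4.3,"z": 0,"twist": 5.1},
    {"fingers": 0,"x": -1,"y": -4.3,"z": 0,"twist": 5.1},
    {"fingers": 0,"x": -1,"y": -4.3,"z": 0,"twist": 5.1},
  ],
)

```text
time: 7.1
ee_pos: [0.4873, 0.0126, 0.1186]
tcp_rot: [43.6, 89.9, 147.9]
wrist_force: [0.2, 0.9, -1.3]
opening: -0.0
```

Run:
```python
from h import *
c,M=wrist('w8');meas(c,M)
a=cv2.imread("pics/w8.png")[75:265,100:310]
cv2.imwrite("pics/w8z.png",cv2.resize(a,None,fx=3,fy=3,interpolation=cv2.INTER_CUBIC))
```

```text
t 7.1 pos [0.4873 0.0126 0.1186] yaw_y -165.67 F [ 0.2  0.9 -1.3]
red 191 [190.39, 188.17] [ 0.5417 -0.0184] ang -71.8 r 0.0247
yel 1246 [191.2, 121.8] [ 0.5497 -0.0468] ang -73.1 r 0.0541
hub 4555 [197.54, 234.5] [0.5337 0.0016] ang -94.96 r 0.0034
```

View pics/w8z.png

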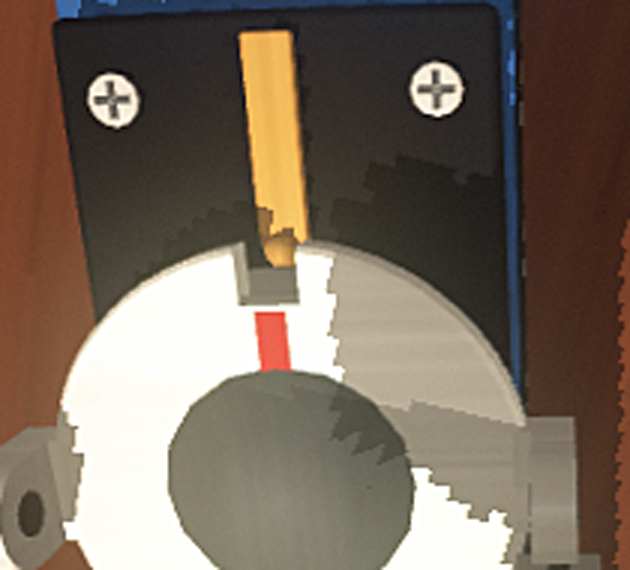

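Run:
```python
from h import *
from workcell import viewer
M=np.load("pics/w8_M.npy"); c=viewer.camera("wrist")
f=lambda *L:[[(x+.5)/3-.5+100,(y+.5)/3-.5+75] for x,y in L]
P=onplane(c,f((113,99),(436,88)),.085,M); C=P.mean(0)[:2]+[-.0164,.0602]; print(P.round(4),C)
rel(c,M,f((270,312),(275,370)),f((265,31),(280,212)),f((280,247)),f((268,250),(270,304)),C)
```

```text
[[ 0.5762 -0.0473  0.085 ]
 [ 0.5262 -0.0611  0.085 ]] [0.53482549 0.00599646]
red [ 0.5428 -0.0229] ang -74.63 r 0.03
red [ 0.5405 -0.0138] ang -73.95 r 0.0206
  line -76.13
strip [ 0.5541 -0.0631] ang -74.42 r 0.0717
strip [ 0.547  -0.0358] ang -73.79 r 0.0436
  line -75.39
pin [ 0.5447 -0.0314] ang -75.17 r 0.0387
notch [ 0.5446 -0.0324] ang -75.7 r 0.0396
notch [ 0.543  -0.0241] ang -74.89 r 0.0312
  line -78.73
```

Call:
jog_arm(
  deltas=[
    {"fingers": 0,"x": -1,"y": 4,"z": 0,"twist": 0},
    {"fingers": 0,"x": -2,"y": 8,"z": 1,"twist": 0},
    {"fingers": 0,"x": -2,"y": 8,"z": 20,"twist": 0},
    {"fingers": 0,"x": -2,"y": 8,"z": 42,"twist": 0},
    {"fingers": 0,"x": 15,"y": 2,"z": 42,"twist": 0},
    {"fingers": 0,"x": 35,"y": -4,"z": 42,"twist": 0},
    {"fingers": 0,"x": 47,"y": -8,"z": 42,"twist": 0},
    {"fingers": 0,"x": 47,"y": -8,"z": 25,"twist": 0},
    {"fingers": 0,"x": 47,"y": -8,"z": 25,"twist": 0},
  ],
)

```text
time: 8.1
ee_pos: [0.5333, 0.0047, 0.1414]
tcp_rot: [67.1, 89.7, 171.4]
wrist_force: [-0.5, 0.3, 0.3]
opening: 0.0001
```

Run:
```python
from h import *
c,M=wrist('w9');meas(c,M)
t=viewer=None
from workcell import viewer
t=viewer.camera("scene")["image"][:,:,::-1][120:230,230:370]
cv2.imwrite("pics/s9.png",cv2.resize(t,None,fx=5,fy=5,interpolation=cv2.INTER_CUBIC))
```

```text
t 8.1 pos [0.5333 0.0047 0.1414] yaw_y -165.66 F [-0.5  0.3  0.3]
red 131 [281.79, 210.69] [ 0.5417 -0.0185] ang -71.91 r 0.0247
yel 775 [281.19, 152.23] [ 0.5494 -0.0476] ang -73.62 r 0.0548
yel 15 [280.67, 184.4] [ 0.5452 -0.0294] ang -71.99 r 0.0362
yel 45 [212.24, 226.11] [0.5791 0.006 ] ang 1.33 r 0.0451
```

View pics/w9.png

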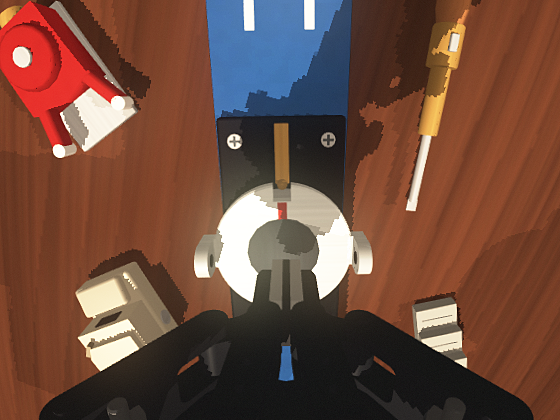

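View pics/s9.png

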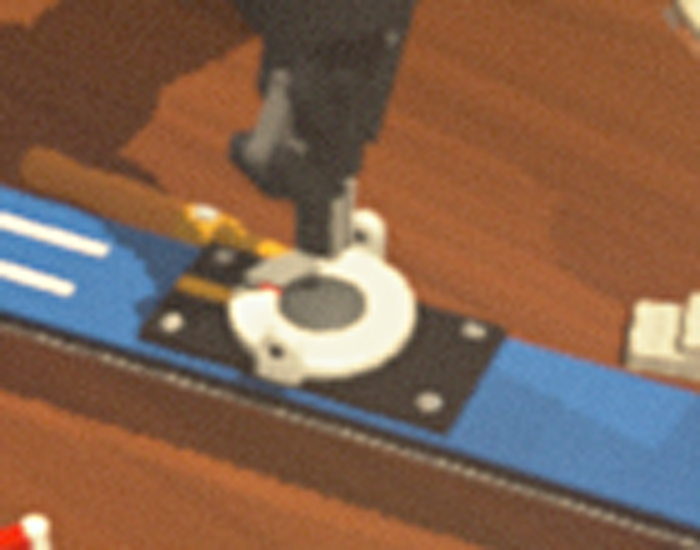

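Strip, notch and red mark line up in one column at x≈281, with the fingertip over the hub. Now pressing down gently.

Call:
jog_arm(
  deltas=[
    {"fingers": 0,"x": 0.5,"y": 0,"z": -10,"twist": 0},
    {"fingers": 0,"x": 0.5,"y": 0,"z": -18,"twist": 0},
    {"fingers": 0,"x": 0.5,"y": 0,"z": -20,"twist": 0},
    {"fingers": 0,"x": 0.5,"y": 0,"z": -21,"twist": 0},
    {"fingers": 0,"x": 0.5,"y": 0,"z": -22,"twist": 0},
    {"fingers": 0,"x": 0.5,"y": 0,"z": -23,"twist": 0},
    {"fingers": 0,"x": 0.5,"y": 0,"z": -23,"twist": 0},
  ],
)

```text
time: 8.9
ee_pos: [0.5344, 0.0048, 0.1207]
tcp_rot: [55.7, 89.9, 160.0]
wrist_force: [-1.0, -0.8, 0.4]
opening: 0.0002
```

Call:
jog_arm(
  deltas=[
    {"fingers": 0,"z": -1},
    {"fingers": 0,"z": -2},
    {"fingers": 0,"z": -3},
    {"fingers": 0,"z": -4},
    {"fingers": 0,"z": -5},
    {"fingers": 0,"z": -5},
  ],
)

```text
validation failed for argument at $.de...
```

Call:
jog_arm(
  deltas=[
    {"fingers": 0,"x": 0,"y": 0,"z": -1,"twist": 0},
    {"fingers": 0,"x": 0,"y": 0,"z": -2,"twist": 0},
    {"fingers": 0,"x": 0,"y": 0,"z": -3,"twist": 0},
    {"fingers": 0,"x": 0,"y": 0,"z": -4,"twist": 0},
    {"fingers": 0,"x": 0,"y": 0,"z": -5,"twist": 0},
    {"fingers": 0,"x": 0,"y": 0,"z": -5,"twist": 0},
  ],
)

```text
time: 9.5
ee_pos: [0.5344, 0.0048, 0.1155]
tcp_rot: [55.4, 89.9, 159.8]
wrist_force: [-0.1, -0.0, 1.1]
opening: -0.0002
```

Call:
jog_arm(
  deltas=[
    {"fingers": 0,"x": 0,"y": 0,"z": -1,"twist": 0},
    {"fingers": 0,"x": 0,"y": 0,"z": -1.5,"twist": 0},
    {"fingers": 0,"x": 0,"y": 0,"z": -2,"twist": 0},
    {"fingers": 0,"x": 0,"y": 0,"z": -2,"twist": 0},
  ],
)

```text
time: 9.9
ee_pos: [0.5344, 0.0048, 0.1148]
tcp_rot: [42.8, 89.9, 147.2]
wrist_force: [-5.4, -0.4, 12.5]
opening: 0.0003
```

Run:
```python
from h import *
c,M=wrist('w10')
from workcell import viewer
t=viewer.camera("scene")["image"][:,:,::-1][120:230,230:370]
cv2.imwrite("pics/s10.png",cv2.resize(t,None,fx=5,fy=5,interpolation=cv2.INTER_CUBIC))
```

```text
t 9.9 pos [0.5344 0.0048 0.1148] yaw_y -165.64 F [-5.4 -0.4 12.5]
```

View pics/w10.png

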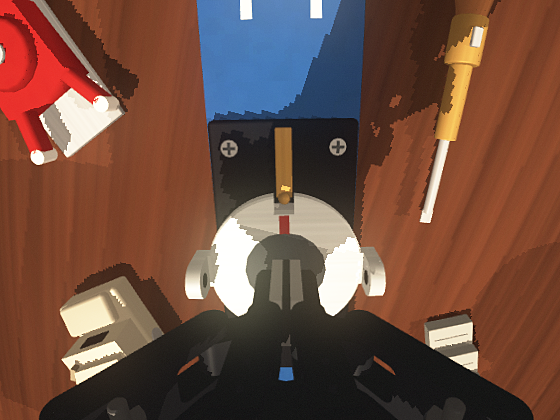

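View pics/s10.png

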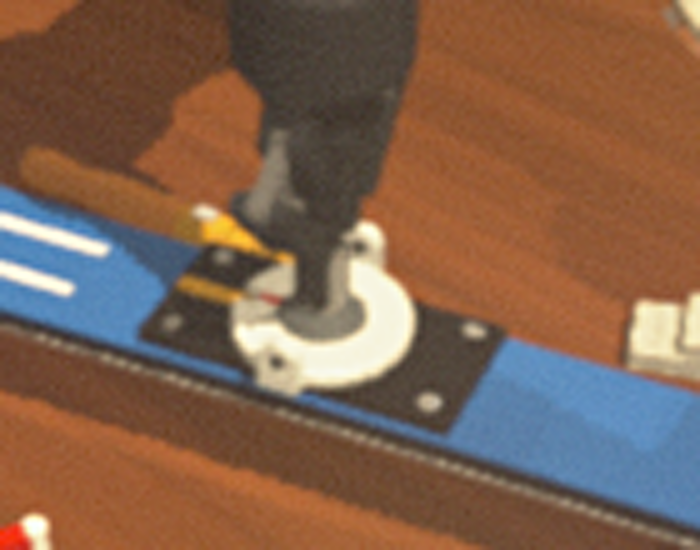

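The scene view shows the disc and its near ear lower than before (ear bottom y≈382→393). The tip is at 97.8 mm and the force has risen. I'll press a bit more to confirm the stop.

Call:
jog_arm(
  deltas=[
    {"fingers": 0,"x": 0,"y": 0,"z": -1,"twist": 0},
    {"fingers": 0,"x": 0,"y": 0,"z": -2,"twist": 0},
    {"fingers": 0,"x": 0,"y": 0,"z": -2,"twist": 0},
  ],
)

```text
time: 10.3
ee_pos: [0.5345, 0.0048, 0.1147]
tcp_rot: [-27.8, 89.9, 76.6]
wrist_force: [-8.2, -0.4, 17.6]
opening: 0.0001
```

Solid stop: 5 N more gave 0.1 mm. Withdrawing straight up, then looking.

Call:
jog_arm(
  deltas=[
    {"fingers": 0,"x": 0,"y": 0,"z": 5,"twist": 0},
    {"fingers": 0,"x": 0,"y": 0,"z": 15,"twist": 0},
    {"fingers": 0,"x": 0,"y": 0,"z": 40,"twist": 0},
    {"fingers": 0,"x": -20,"y": 20,"z": 75,"twist": 0},
    {"fingers": 0,"x": -40,"y": 50,"z": 100,"twist": 0},
    {"fingers": 0,"x": -40,"y": 50,"z": 100,"twist": 0},
    {"fingers": 0,"x": -40,"y": 50,"z": 100,"twist": 0},
  ],
)

```text
time: 11.0
ee_pos: [0.4948, 0.0552, 0.2154]
tcp_rot: [-80.2, 89.9, 24.2]
wrist_force: [1.1, -0.4, -1.0]
opening: -0.0002
```

Run:
```python
from h import *
c,M=wrist('w11');meas(c,M,zd=.0918)
from workcell import viewer
t=viewer.camera("scene")["image"][:,:,::-1][150:220,240:350]
cv2.imwrite("pics/s11.png",cv2.resize(t,None,fx=7,fy=7,interpolation=cv2.INTER_CUBIC))
```

```text
t 11.0 pos [0.4948 0.0552 0.2154] yaw_y -165.56 F [ 1.1 -0.4 -1. ]
red 72 [249.69, 99.64] [ 0.5418 -0.0185] ang -71.69 r 0.0248
yel 580 [249.16, 58.56] [ 0.5494 -0.0466] ang -73.4 r 0.0539
hub 439 [259.36, 120.02] [ 0.5312 -0.0064] ang -103.67 r 0.0117
```

View pics/w11.png

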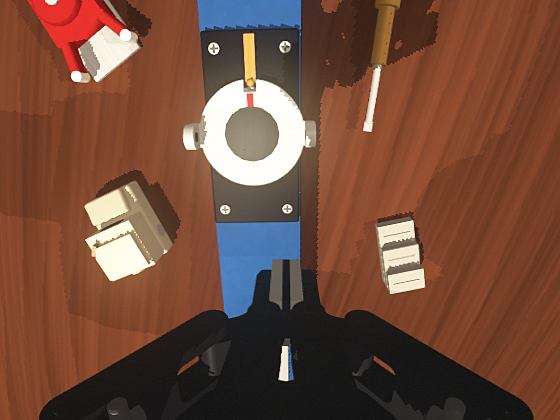

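View pics/s11.png

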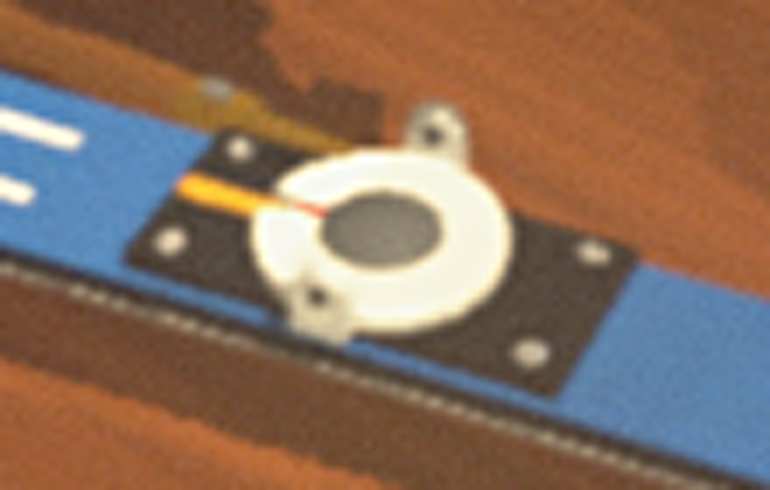

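Notch stands over the strip (wrist: mark at (250,100), strip at (249,59)). In the scene view the hub sits 2 px lower at (382,230) zoomed, against (380,215) at the start, which matches 6 mm down. Handing in.

```bash
python3 -c "
from workcell import ticket
print(ticket.job_done())"
```

```text
the job is handed in; nothing more can be done
None
```

I pushed the turntable about 184° counterclockwise by one ear with the shut fingertips. I then pressed it down on the hub and lifted the hand clear. The job was handed in at about 11 s of the 51 s allowed; it reports no verdict.

- **Seating:** While pressing, the fingertips stopped at 97.8 mm, which is the home height of the hub. Force had risen to 17.6 N, and the last 5 N moved it only 0.1 mm. In the scene camera the hub sits about 2 px lower than at the start, which fits 6 mm.
- **Alignment:** Before the press, the notch measured within about 1° of the pin in the wrist view. The finger's own yaw also read about 1° short. After the press, the red mark and the brass strip still lined up in the wrist view (columns 250 and 249).
- **Disagreement:** Centre estimates from the top and wrist cameras differed by about 2 mm. I therefore judged the angle relative to the strip and pin in the same picture.
- **Loose parts:** I steered clear of them and saw no contact. I did not measure their positions again at the end.

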